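# Fit the press arm over the guide post

## Robot

A 6-joint arm with a two-finger parallel gripper is mounted at the origin on a cart in front of the work surface, level with it; the furniture and walls round the work are solid. World frame = base frame: x ahead of the robot, y to its left, z up, the work surface at z = 0. Lengths are in m, angles in degrees, forces in N, time in s.
With the tool pointing down it reaches from about 0.325 to 0.85 m from the base axis. Payload 15.5 kg.
Tool frame: the origin (TCP) lies midway between the tips of the shut fingers; the grasp point (between the pads) lies 19 mm behind it; z points along the fingers, y is the line along which they close (so a half turn about z gives the same grasp; the last joint's range is limited). The gripper opens to 91 mm and grips with 3 to 60 N. Pads are 32 mm wide; open, the fingers measure 118 mm over their backs; the gripper's body (76 mm by 178 mm) begins 60 mm behind the grasp point.
Start: joints at [68.383, 28.281, 77.091, -0, 74.628, -5.472], TCP at [0.174, 0.6, 0.214] pointing down, gripper open.
Joint ranges: [-166.48, 166.48], [-47.26, 123.95], [12.59, 153.08], [-70.14, 250.14], [6.76, 159.57], [-176.63, 176.63]. Speed limits (degrees/s): [108.29, 108.29, 147.25, 172.46, 172.46, 172.46].

## Interface

Orientations are given as a 3x3 rotation matrix whose columns are the frame's x, y, z axes.
In Python, from bench import ctrl gives the robot as it stands. The module is installed in compiled form; this text tells all that it offers. Calls block until the motion is done:
- ctrl.goto(position, orientation): joint-space move of the TCP to a pose.
- ctrl.move_l(position, vel=0.15, ori=None, contact_N=None): straight line of the TCP; ori=None keeps the orientation; vel is the mean speed in m/s. With contact_N (N) it stops when the force on the tool has changed by that much, and returns True; else False.
- ctrl.movej(angles): joint-space move.
- ctrl.command_gripper(opening): opening from 0.0 (shut) to 1.0 (fully open); the grip force is fixed at half the most; returns when the fingers have stopped.
- ctrl.sleep(seconds).
- ctrl.ik(position, orientation): joint angles nearest the present ones, or None.
- ctrl.read_camera(name): name is "scene" or "side" or "wrist"; returns the picture (480x640x3 uint8, blue, green, red); there is no depth.
- ctrl.camera_params(name): a dict with "fx", "fy", "cx", "cy" (pixels), "pose" (4x4, takes a point from camera to world coordinates); the wrist camera has in their place "T_tool_cam" (4x4, takes a point from camera to tool coordinates, whose origin is the TCP and whose axes are the flange's). Camera axes: x right, y up, looking along -z (the intrinsics and any distortion apply to the point x, -y, -z); pixel columns grow to the right and rows downward; lengths in m; the calibration is good to about 2 mm. A picture is of the moment at which its call begins: read the wrist's pose just before it. camera_params takes no time and is no camera call.
A pose or a line that the arm cannot do raises ctrl.MotionError and nothing moves.
- ctrl.sign_off(): hands the job in; it is judged then, once.
Readings, each from a call of its own:
- ctrl.current_t(): time.
- ctrl.current_q(): joint angles.
- ctrl.current_dq(): joint speeds.
- ctrl.current_effort(): joint torques, N m.
- ctrl.current_tool_pos(): TCP position.
- ctrl.current_eef_rot(): TCP orientation.
- ctrl.current_contact_force(): force on the tool from outside, world axes, zero at the start.
- ctrl.current_wrist_torque(): the same for the moment, N m.
- ctrl.current_grip_width(): opening from 0.0 (shut) to 1.0 (fully open).
- ctrl.current_grasp_force(): force on a finger pad.
Only numpy, scipy, OpenCV 4.12 (cv2) and the standard library are available. Lean on these libraries where they do the work, as an engineer would, in place of code of your own. Each camera call takes 0.05 s, during which the arm holds its last target. There are 200 camera calls.

## Task

Fit the press arm with the yellow grip to the green bearing press: lower its bored end over the tall steel post, keeping it level, until it is fully down on the collar and the pad at its other end lies squarely on the bearing. Lower it gently, do not let it drop, then let go. Leave the red-gripped arm, whose bore is too small, where it lies.

Things in the scene. Friction and masses are not known exactly. Their poses are not given: they have to be found in the camera images.
- yellow_arm: the yellow-gripped press arm: loose, rigid, about 0.4 kg, 204 mm long, lying flat on the bench. Origin on its underside, below the grip's centre; x runs along it from pad to bored end, within 17 degrees of world x at the start; z up. At the -x end, 75 mm from the origin, is the centre of a dark round press pad, 60 mm across and 10 mm thick, level with the underside
- yellow_arm_grip (a point): centre of the yellow grip block of the press arm to be fitted; the block is 44 mm along the arm, 28 mm wide (y: grasp across this), 40 mm tall. This point lies 44 mm above the arm's flat underside, the block's top 64 mm; the arm's centre of mass is almost below it
- yellow_arm_bore (a point): lower mouth of the bore in the steel sleeve at the +x end of the yellow-gripped arm, on the bore's axis and level with the arm's underside; 75 mm from the grip centre along the arm. Sleeve 48 mm across and 30 mm tall, through bore 28 mm in diameter
- red_arm_grip (a point): centre of the red grip block of a second, otherwise alike loose arm, whose bore is only 10 mm and fits nothing here
- post_seat (a point): on the axis of the fixed upright steel post, at the top of the dark collar (44 mm across) on which the sleeve comes to rest, 37 mm above the bench. Post 16 mm in diameter, rising 120 mm above this point, its last 15 mm tapering to a 5 mm tip, at the far end of a green base 226 x 84 x 16 mm. x points level from bearing to post, within 17 degrees of world x; z up
- bearing_top (a point): centre of the top face of the ball bearing (52 mm across), fixed part-way in a grey housing at the near end of the green base, 150 mm from the post; 37 mm above the bench, level with the collar's top

How it is judged:
By the outcome, as a careful person would: the job done as asked, in the order asked, and still so for the second after the job is handed in, with the robot touching nothing.
It also fails if it takes over 48 s, if anything falls off the work surface, if the arm or the gripper's body presses on something with over 40 N, if the wrist force passes 120 N, or if a joint passes its speed limit or range.

## Working session

There is one attempt and no reset: what is moved stays moved. The work goes in short steps, each a Python script; the robot and the scene stay as the last script left them, time stands still between calls to the robot, and variables do not carry over. Pictures are saved under pics/ and viewed, at most 10 in all, crops included, and the job is handed in when it is done.

```bash
mkdir -p pics; python3 - <<'E'
from bench import ctrl
import cv2,numpy as np
np.set_printoptions(precision=4,suppress=True)
for n in("scene","side"):
    cv2.imwrite(f"pics/{n}0.png",ctrl.read_camera(n)); print(ctrl.camera_params(n))
print(ctrl.camera_params("wrist"),ctrl.current_eef_rot(),ctrl.current_t())
E
```

```text
{'fx': 446.0495703103178, 'fy': 446.0495703103178, 'cx': 314.2824871069142, 'cy': 234.1287135372522, 'pose': array([[ 0.1002,  0.8353, -0.5406,  0.0348],
       [-0.995 ,  0.0853, -0.0525, -0.0116],
       [ 0.0022,  0.5431,  0.8397,  0.7798],
       [ 0.    ,  0.    ,  0.    ,  1.    ]])}
{'fx': 525.0984272756577, 'fy': 525.0984272756577, 'cx': 319.52206234005314, 'cy': 238.63812265538184, 'pose': array([[-0.6192, -0.6589,  0.4272,  0.8731],
       [ 0.7853, -0.5211,  0.3345,  0.3341],
       [ 0.0022,  0.5426,  0.84  ,  0.8169],
       [ 0.    ,  0.    ,  0.    ,  1.    ]])}
{'fx': 427.30818201629586, 'fy': 427.30818201629586, 'cx': 315.1399791295215, 'cy': 239.39266719046546, 'T_tool_cam': array([[-0.0006,  0.9556,  0.2947,  0.0835],
       [ 1.    ,  0.0003,  0.001 ,  0.0004],
       [ 0.0008,  0.2947, -0.9556, -0.17  ],
       [ 0.    ,  0.    ,  0.    ,  1.    ]])} [[-0.9606  0.2781 -0.0004]
 [ 0.2781  0.9606 -0.0011]
 [ 0.0001 -0.0011 -1.    ]] 0.1
```

View pics/scene0.png

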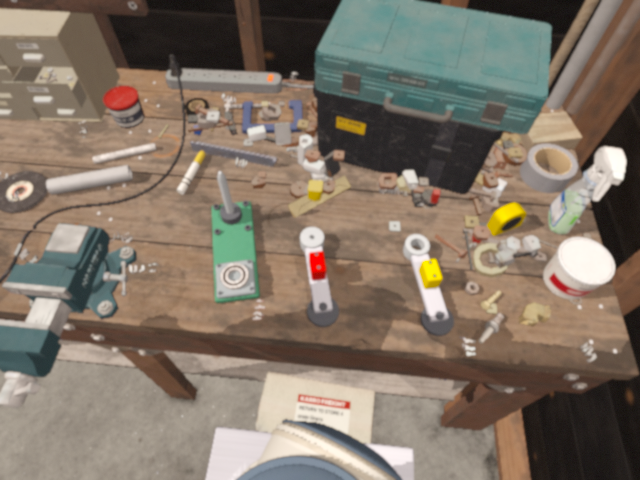

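View pics/side0.png

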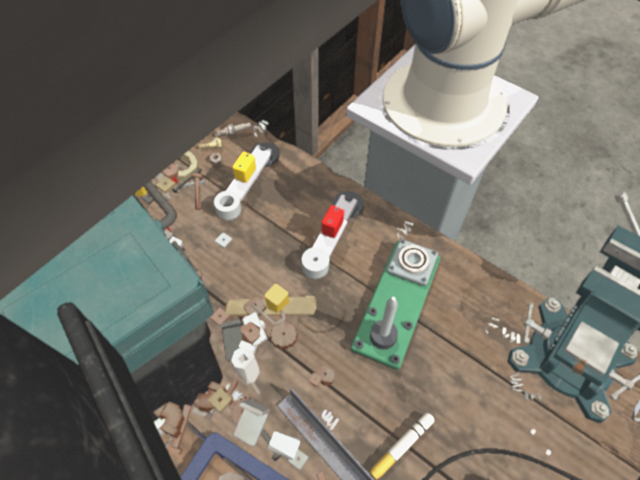

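```bash
cat > h.py <<'E'
from bench import ctrl
import cv2,numpy as np
np.set_printoptions(precision=4,suppress=True)
def P(n):
    p=ctrl.camera_params(n)
    if n=="wrist":
        T=np.eye(4);T[:3,:3]=ctrl.current_eef_rot();T[:3,3]=ctrl.current_tool_pos()
        p["pose"]=T@p["T_tool_cam"]
    return p
def at_z(p,uv,z):
    d=p["pose"][:3,:3]@np.array([(uv[0]-p["cx"])/p["fx"],-(uv[1]-p["cy"])/p["fy"],-1])
    c=p["pose"][:3,3]; return c+d*(z-c[2])/d[2]
def proj(p,X):
    c=np.linalg.inv(p["pose"])@np.append(X,1)
    return np.array([p["cx"]-p["fx"]*c[0]/c[2],p["cy"]+p["fy"]*c[1]/c[2]])
def down(yaw): # tool x along yaw, z down
    c,s=np.cos(yaw),np.sin(yaw); return np.array([[c,s,0],[s,-c,0],[0,0,-1.]])
E
python3 - <<'E'
from h import *
S={"pad":((436,322),.01),"sleeve":((417,244),.03),"grip":((430,268),.064),"tip":((222,173),.157),"collar":((231,213),.037),"bearing":((236,276),.037)}
D={"pad":((268,153),.01),"sleeve":((228,203),.03),"grip":((244,160),.064),"tip":((392,298),.157),"collar":((385,338),.037),"bearing":((412,260),.037)}
for k in S: print(k,at_z(P("scene"),*S[k]),at_z(P("side"),*D[k]))
E
```

```text
pad [ 0.363  -0.2034  0.01  ] [ 0.3644 -0.1989  0.01  ]
sleeve [ 0.5151 -0.1688  0.03  ] [ 0.5167 -0.1621  0.03  ]
grip [ 0.4439 -0.184   0.064 ] [ 0.4398 -0.1871  0.064 ]
tip [0.5508 0.2081 0.157 ] [0.5522 0.2116 0.157 ]
collar [0.5469 0.2095 0.037 ] [0.5589 0.2199 0.037 ]
bearing [0.4054 0.1711 0.037 ] [0.412  0.1757 0.037 ]
```

```bash
python3 - <<'E'
from h import *
import pickle
pk={}
for n,xy,yaw,z in(("fix",(.478,.192),14.7,.28),("yel",(.44,-.184),13.3,.24)):
    ctrl.goto([*xy,z],down(np.radians(yaw+180)))
    ctrl.sleep(.2)
    p=P("wrist");im=ctrl.read_camera("wrist");pk[n]=p
    cv2.imwrite(f"pics/w_{n}.png",im);print(n,ctrl.current_t(),ctrl.current_q())
pickle.dump(pk,open("pk","wb"))
E
```

```text
fix 2.2083 [ 15.2882  15.7551  86.7628   0.0026  77.4915 -89.4501]
yel 3.875 [ -29.7974   14.7037   95.0985    0.0005   70.1931 -133.1606]
```

View pics/w_fix.png

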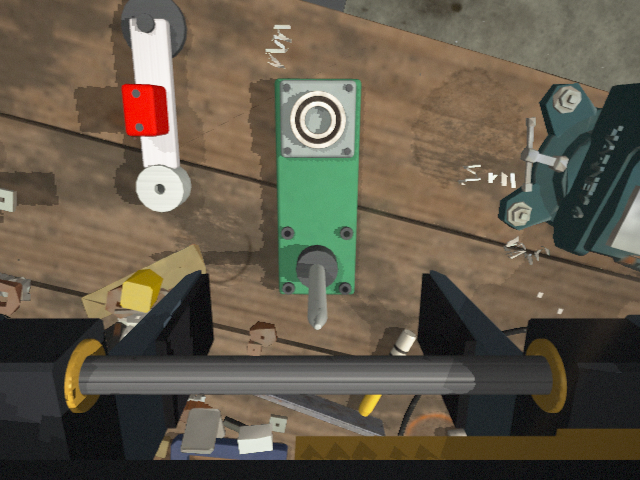

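View pics/w_yel.png

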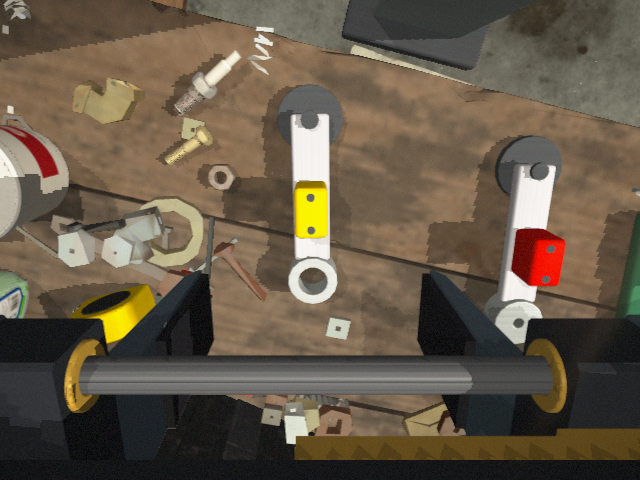

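```bash
python3 - <<'E'
from h import *
import pickle
pk=pickle.load(open("pk","rb"))
f,y=pk["fix"],pk["yel"]
g=lambda p,uv,z:at_z(p,uv,z)[:2]
b,c,t=g(f,(317.5,120),.037),g(f,(317,265),.037),g(f,(318,325),.157)
print("bearing",b,"collar",c,"tip",t)
p,s,gr=g(y,(310,114),.01),g(y,(313,281),.03),g(y,(311,213),.064)
print("pad",p,"sleeve",s,"grip",gr)
for a,e in((b,c),(b,t),(p,s)): print(np.linalg.norm(e-a),np.degrees(np.arctan2(*(e-a)[::-1])),(a+e)/2)
E
```

```text
bearing [0.4072 0.176 ] collar [0.5465 0.2122] tip [0.5502 0.2136]
pad [ 0.3656 -0.2061] sleeve [ 0.5144 -0.1681] grip [ 0.4415 -0.1868]
0.14389263166829094 14.59600284446129 [0.4768 0.1941]
0.14783039301267048 14.745932698662376 [0.4787 0.1948]
0.15351999413590814 14.304796246434373 [ 0.44   -0.1871]
```

```bash
python3 - <<'E'
from h import *
R=down(np.radians(194.3))
ctrl.move_l([.4405,-.187,.12],ori=R)
print(ctrl.move_l([.4405,-.187,.0255],vel=.08,contact_N=10))
ctrl.command_gripper(0.0)
print(ctrl.current_tool_pos(),ctrl.current_grip_width(),ctrl.current_grasp_force(),ctrl.current_t())
ctrl.move_l([.4405,-.187,.06],vel=.05)
ctrl.move_l([.4405,-.187,.24],vel=.15)
print(ctrl.current_contact_force(),ctrl.current_wrist_torque())
yaw=np.radians(14.7); post=np.array([.551,.213])
g=post-.075*np.array([np.cos(yaw),np.sin(yaw)])
ctrl.move_l([*g,.24],vel=.15,ori=down(yaw+np.pi))
ctrl.move_l([*g,.205],vel=.08); ctrl.sleep(.3)
print(ctrl.current_tool_pos(),ctrl.current_t(),ctrl.current_grip_width())
ims=[ctrl.read_camera(n) for n in("wrist","scene","side")]
cv2.imwrite("pics/hw.png",ims[0])
a=cv2.resize(ims[1][110:310,150:350],(400,400),interpolation=cv2.INTER_CUBIC)
b=cv2.resize(ims[2][180:380,300:500],(400,400),interpolation=cv2.INTER_CUBIC)
cv2.imwrite("pics/hs.png",np.hstack([a,b]))
E
```

```text
False
[ 0.4405 -0.187   0.0255] 0.3067216843017764 30.00001072883606 7.1417
[-0.3554 -0.3615 -4.1382] [ 0.009   0.0135 -0.0129]
[0.4786 0.194  0.2053] 12.9167 0.30412266266017596
```

View pics/hw.png

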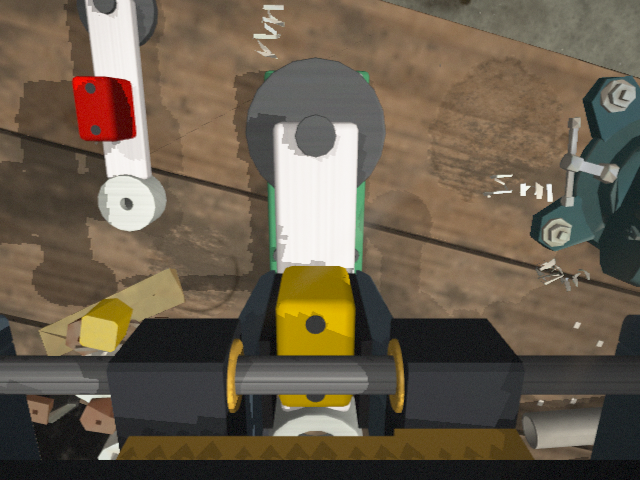

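View pics/hs.png

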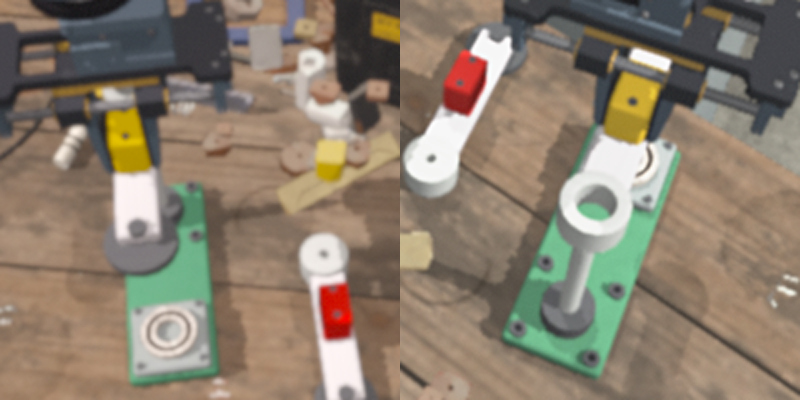

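```bash
python3 - <<'E'
from h import *
print("sleeve side",at_z(P("side"),(399,282.5),.21))
w=P("wrist");print("pad wrist",at_z(w,(315.5,127),.19))
yaw=np.radians(14.7);u=np.array([np.cos(yaw),np.sin(yaw)])
print(ctrl.current_tool_pos()[:2]+.075*u,ctrl.current_tool_pos()[:2]-.075*u, ctrl.current_contact_force())
a=cv2.imread("pics/side0.png")[250:350,350:430]
w=ctrl.read_camera("side")[250:350,350:430]
cv2.imwrite("pics/cmp.png",np.hstack([cv2.resize(i,None,fx=5,fy=5,interpolation=cv2.INTER_CUBIC) for i in(a,w)]))
E
```

```text
sleeve side [0.5536 0.2161 0.21  ]
pad wrist [0.4053 0.175  0.19  ]
[0.5511 0.2131] [0.406 0.175] [-0.1538 -0.3561 -3.642 ]
```

View pics/cmp.png

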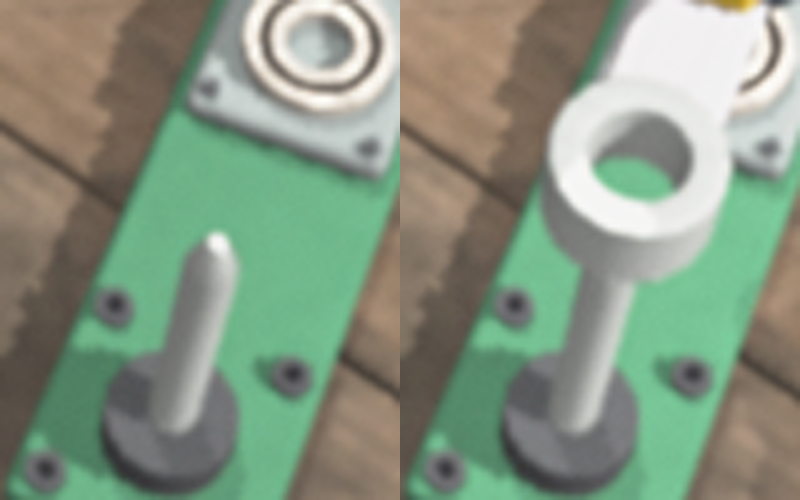

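```bash
python3 - <<'E'
from h import *
p=P("side")
t=at_z(p,(393.2,298),.157);b=at_z(p,(398.6,281.2),.2095);print(t,b)
E
```

```text
[0.5512 0.2129 0.157 ] [0.5521 0.2145 0.2095]
```

```bash
python3 - <<'E'
from h import *
x,y,_=ctrl.current_tool_pos(); x-=.0005;y-=.001
print(ctrl.move_l([x,y,.155],vel=.05,contact_N=4),ctrl.current_tool_pos(),ctrl.current_contact_force())
if ctrl.current_tool_pos()[2]<.157:
    print(ctrl.move_l([x,y,.072],vel=.05,contact_N=5),ctrl.current_tool_pos(),ctrl.current_contact_force())
if ctrl.current_tool_pos()[2]<.074:
    print(ctrl.move_l([x,y,.056],vel=.01,contact_N=5),ctrl.current_tool_pos(),ctrl.current_contact_force(),ctrl.current_wrist_torque())
print(ctrl.current_t())
E
```

```text
False [0.4782 0.193  0.1553] [ 0.4183 -0.3702 -2.894 ]
False [0.4782 0.193  0.0722] [ 0.7361  0.2265 -3.3703]
True [0.478  0.193  0.0624] [-0.2384  0.0282  5.3656] [-0.0267  0.0025  0.0471]
17.05
```

```bash
python3 - <<'E'
from h import *
w=P("wrist")
a=ctrl.read_camera("wrist");b=ctrl.read_camera("side")[200:380,320:500]
cv2.imwrite("pics/seat.png",np.hstack([cv2.resize(a,(480,360)),cv2.resize(b,(320,360))]))
E
```

```text
(no output)
```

View pics/seat.png

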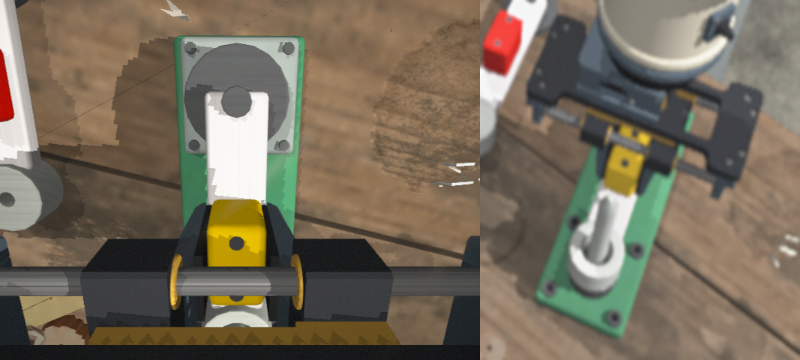

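```bash
python3 - <<'E'
from h import *
ctrl.command_gripper(0.7)
x,y,z=ctrl.current_tool_pos()
ctrl.move_l([x,y,.1],vel=.05); ctrl.move_l([x,y,.3],vel=.15)
ctrl.sleep(.3);print(ctrl.current_t(),ctrl.current_contact_force())
a=ctrl.read_camera("wrist");b=ctrl.read_camera("side")[200:380,320:500]
cv2.imwrite("pics/end.png",np.hstack([cv2.resize(a,(480,360)),cv2.resize(b,(320,360))]))
E
```

```text
20.55 [-0.4404 -0.0076 -0.4078]
```

View pics/end.png

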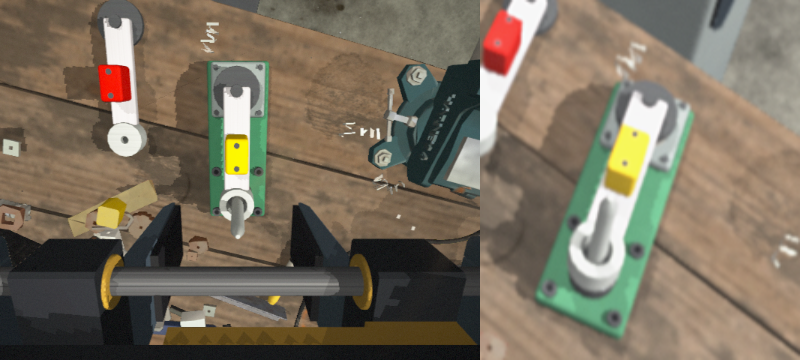

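The arm sits over the post (sleeve at about (237,205) in the left panel), with the pad centred on the bearing housing at (237,90). The red arm has not moved and the gripper is clear.

```bash
python3 -c "
from bench import ctrl
print(ctrl.sign_off())"
```

```text
the job is handed in; nothing more can be done
None
```

The yellow-gripped arm is down on the collar with its pad centred on the bearing; I lowered it gently, released it and handed the job in at about 21 s, with the red-gripped arm left where it lay.

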